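Push the valve block home under the marking head and shut the guard

TASK

Push the bare aluminium valve block along the groove of the marking unit, in under the hood, until you feel it come home against the stop hidden inside; the stop was set by someone else, so find it by touch, press gently and do not ram it. Then slide the yellow guard fully shut across the mouth, and leave the block against its stop and everything else on the bench as it stands.

Things in the scene. Friction and masses are not known exactly. Their poses are not given: they have to be found in the camera images.
- machine: Bench marking unit, fixed. Origin: at table level on the groove's centre line, straight below the hood's front face; x runs along the groove into the hood, y left, z up. Grey bed x -120 to 240, y -160 to 260 mm, its top 30 mm above the table. Cream hood x 0 to 200, y -140 to 140, top at 165 mm. Grey control box x 60 to 180, y 160 to 250, top at 120 mm.
- mouth (a point): Centre of the groove's floor below the hood's front face, 20 mm above the table (axes as the machine's). The groove is 40 mm wide, 10 mm deep, along the whole bed. The mouth over it is 60 mm wide, from the bed up to 85 mm above the table. 65 to 97 mm behind this point, hidden inside, an adjustable steel stop closes the groove, set differently each time: find it by touch.
- block: Bare aluminium valve block, loose, 90 long (x) x 36 wide x 50 mm tall, about 0.43 kg, three brass-rimmed ports on top, lying along the groove, its nose already under the hood or close to it. Origin: centre of its underside; x points into the hood. Its rear face (x = -45 mm) is the one to push. It slides on the oiled groove with 1 to 2 N.
- block_tail (a point): Centre of the block's rear face, 25 mm above its underside. When home it lies between 25 mm in front of the hood's front face and 7 mm behind it, too near the tall hood for an upright gripper: lean the tool back.
- block_nose (a point): Lower middle of the block's front face (block x = +45 mm), the face that meets the stop.
- guard (a joint): Sliding guard: clear panel in a yellow frame, 130 mm wide, 10 mm thick, from 36 to 146 mm above the table, running along the machine's y at machine x = -40 mm (in front of the hood). 0 = fully shut, centred on the groove; 0.18 m = fully open, towards the machine's +y. Starts open. Needs about 2 N.
- guard_handle (a point): Red handle on the guard's top edge, 14 mm thick (machine x), 50 mm long (machine y), from 146 to 191 mm above the table. This point is on its centre, 180 mm above the table, and moves with the guard.
- pin_gauge: Bystander: steel pin, 28 mm diameter, 50 mm tall, standing on the machine's bed to the right of the groove. Origin: centre of its underside.
- spare: Bystander: blue valve block, 90 x 36 x 50 mm, on the table to the left. Not the one to use. Origin: centre of its underside.
- oil: Bystander: green bottle, 60 mm diameter, 170 mm tall, on the table to the left. Origin: centre of its underside.
- tin: Bystander: tin, 76 mm diameter, 60 mm tall, on the table to the left. Origin: centre of its underside.
- driver: Bystander: screwdriver with orange handle lying on the table to the right.
- spanner: Bystander: steel spanner lying on the table to the right.
- indicator: Bystander: dial indicator on a magnetic base (60 x 50 x 55 mm), about 220 mm tall, on the table to the right. Origin: centre of its underside.
There are look-alikes about, which are no part of the job. What is meant by the block is not turquoise, and is the larger of those in its own colour.

How it is judged:
By the outcome, as a careful person would: the job done as asked, in the order asked, and still so for the second after the job is handed in, with the robot touching nothing.
It also fails if it takes over 53 s, if anything falls off the work surface, if the arm or the gripper's body presses on something with over 40 N, if the wrist force passes 120 N, or if a joint passes its speed limit or range.

ROBOT

A 7-joint arm with a two-finger parallel gripper is mounted at the origin on the work surface. World frame = base frame: x ahead of the robot, y to its left, z up, the work surface at z = 0. Lengths are in m, angles in degrees, forces in N, time in s.
With the tool pointing down it reaches from about 0.425 to 0.875 m from the base axis. Payload 9.9 kg.
Tool frame: the origin (TCP) lies at the very end of the fingers, on their centre line; the grasp point (between the pads) lies 19 mm behind it (r.grip_point_offset is the distance from the TCP to the grasp point, in m); z points along the fingers, y is the line along which they close (so a half turn about z gives the same grasp; the last joint's range is limited). The gripper opens to 85 mm and grips with 20 to 120 N. Pads are 22 mm wide; open, the fingers measure 114 mm over their backs; the gripper's body (76 mm by 85 mm) begins 54 mm behind the grasp point. The pads swing forward as they close: fully open they stand 13 mm farther back than shut.
Start: joints at [61.719, 32.985, 1.427, 82.34, -0.859, 64.687, -3.237], TCP at [0.269, -0.619, 0.231] pointing down, gripper open.
Joint ranges: [-157.87, 157.87], [-19.46, 123.44], [-87.15, 90], [11.01, 140.99], [-62.26, 242.26], [9.8, 113.94], [-161.44, 161.44]. Speed limits (degrees/s): [127.2, 127.2, 172.46, 172.46, 180, 180, 180].

INTERFACE

Orientations are given as [roll, pitch, yaw] about the fixed x, y, z axes, in that order (R = Rz(yaw) Ry(pitch) Rx(roll)).
In Python, from cell import r gives the robot as it stands.
- The arm moves only by the tool carry_out, never from a script. Its arguments are lists of equal length, an entry for each row: "xyz": the shift along the tool's x, y, z in m, a list of three; "twist": the turn about the tool's z in degrees. A call has 1 to 5 rows; each row shifts and turns the commanded pose from where the row before left it, along the tool's axes as they then stand; what a row does not reach is not made up. A row lasts 1/8 s, in which the tool goes at most 62.5 mm and 10.7 degrees, less where a joint would pass 70% of its speed; a pose out of reach is approached as far as the arm can. A call is refused whole if a number of a shift passes 0.0625 or a number of a turn 10.7, either way. A call with a gripper value outside its range is refused whole. "claw" is the opening in per cent of the stroke, from 0 (shut) to 100 (fully open), set as the call begins (left out, the last holds). The fingers move at their own pace and stop on an object; "newtons" is the grip in N (left out, the last holds). Time passes only in rows, so rows that do not move let the fingers close. It gives the time, the measured TCP pose, the force, the opening and the grip force at its end, in the units of the state.
- r.observe(): the state, without advancing time (a new reading comes with each control period).
- r.snapshot(name): name is "scene" or "top"; returns a dict with "frame" (420x560x3 uint8, red, green, blue), "fx", "fy", "cx", "cy" (pixels), "extrinsics" (4x4, takes a point from world to camera coordinates). Camera axes: x right, y up, looking along -z (the intrinsics and any distortion apply to the point x, -y, -z); pixel columns grow to the right and rows downward; lengths in m; the calibration is good to about 2 mm. A picture is of the moment at which its call begins. There is no depth.
- r.close_job(): hands the job in; it is judged then, once.
The state is a dict: "time_s": time; "joints": joint angles; "qvel": joint speeds; "joint_efforts": joint torques, N m; "eef_pos": TCP position; "tool_rot": TCP orientation; "force": force on the tool from outside, world axes, zero at the start; "moment": the same for the moment, N m; "opening": opening from 0.0 (shut) to 1.0 (fully open); "grasp_force": force on a finger pad.
Only numpy, scipy, OpenCV 4.12 (cv2) and the standard library are available. Lean on these libraries where they do the work, as an engineer would, in place of code of your own. Each camera call takes 0.05 s, during which the arm holds its last target. There are 200 camera calls.

## Working session

There is one attempt and no reset: what is moved stays moved. The work goes in short steps, Python scripts to look and compute and a tool call to move; the robot and the scene stay as the last step left them, time stands still between calls to the robot, and variables do not carry over. Pictures are saved under pics/ and viewed, at most 10 in all, crops included, and the job is handed in when it is done.

Besides the shell and the picture viewer there is one more tool, called after ">>>" in YAML: its name, and indented under it one key for each argument. carry_out: Moves the arm, as the interface text tells. Its arguments: {"type":"object","properties":{"xyz":{"type":"array"},"twist":{"type":"array"},"claw":{"type":"number"},"newtons":{"type":"number"}},"required":["xyz","twist"]}

```bash
ls; mkdir -p pics
cat > h.py <<'E'
import numpy as np, cv2
from cell import r
def snap(n,f=None):
    s=r.snapshot(n)
    if f: cv2.imwrite(f'pics/{f}.png',s['frame'][:,:,::-1])
    return s
def ray(s,u,v):
    E=np.array(s['extrinsics']);d=np.array([(u-s['cx'])/s['fx'],-(v-s['cy'])/s['fy'],-1.])
    R=E[:3,:3];return -R.T@E[:3,3],R.T@d
def onz(s,u,v,z):
    o,d=ray(s,u,v);return o+d*(z-o[2])/d[2]
def pix(s,p):
    E=np.array(s['extrinsics']);c=E[:3,:3]@np.array(p)+E[:3,3]
    return s['cx']+s['fx']*c[0]/-c[2], s['cy']-s['fy']*c[1]/-c[2]
E
python3 - <<'E'
from h import *
a=snap('scene','scene');b=snap('top','top')
print({k:a[k] for k in a if k!='frame'});print({k:b[k] for k in b if k!='frame'})
print(r.observe())
E
```

```text
pics
{'fx': 418.1606591963282, 'fy': 418.1606591963282, 'cx': 289.25028712442975, 'cy': 209.82257956804014, 'extrinsics': array([[-0.97853536, -0.20562573,  0.01366064,  0.50184095],
       [ 0.16684081, -0.75156581,  0.63821076, -0.20730199],
       [-0.12096568,  0.62679095,  0.76974048, -1.05425819],
       [ 0.        ,  0.        ,  0.        ,  1.        ]])}
{'fx': 422.0408240423794, 'fy': 422.0408240423794, 'cx': 282.1058475366355, 'cy': 205.31942386788998, 'extrinsics': array([[-0.01498515, -0.99976372, -0.01574636, -0.00658666],
       [ 0.98987983, -0.01705587,  0.14087944, -0.53336334],
       [-0.14111472, -0.01347591,  0.98990153, -1.31035976],
       [ 0.        ,  0.        ,  0.        ,  1.        ]])}
{'time_s': 0.1, 'joints': array([61.7178765 , 33.02980291,  1.42237031, 82.37966234, -0.86151501,
       64.68792837, -3.23588317]), 'qvel': array([-0.01760953, -0.06110782,  0.02223536, -0.11226625, -0.04628434,
        0.03827739, -0.0202651 ]), 'joint_efforts': array([ 3.53354670e-03, -7.67301393e+01,  2.25651786e+00, -2.86604333e+01,
        1.56303094e-02,  8.63662484e-03, -6.02716170e-06]), 'eef_pos': array([ 0.26881803, -0.61872608,  0.23051745]), 'tool_rot': array([-1.79913135e+02,  1.91049179e-03,  2.34841326e+01]), 'force': array([-0.27289668,  0.42805666, -0.02118887]), 'moment': array([-0.04658937,  0.01909767, -0.01408395]), 'grasp_force': 0.0, 'opening': 0.9994400204791252}
```

View pics/scene.png

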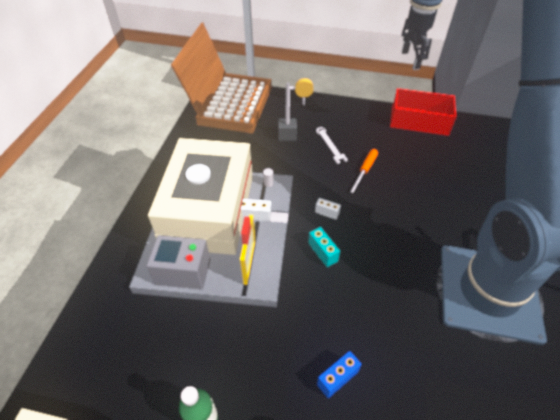

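View pics/top.png

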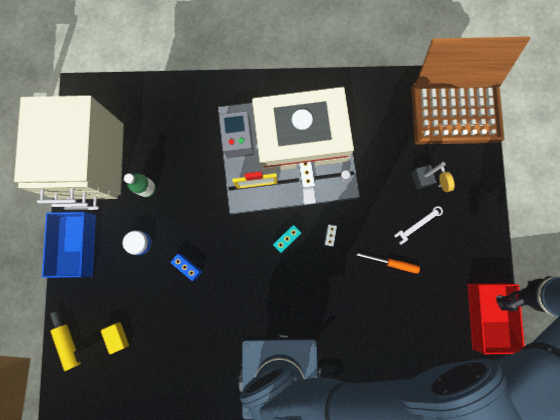

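The candidates for the block in the top view are aluminium with ports at (307,175) in the groove, small grey at (330,236), turquoise at (287,239) and blue at (185,266). The one at (307,175) is bare metal, is larger than the small grey one and lies in the groove, so it fits. I'll confirm it in a crop and measure the machine.

Run:
```python
from h import *
a=snap('scene');b=snap('top')
c=cv2.resize(b['frame'][80:250,210:370],None,fx=3.5,fy=3.5,interpolation=cv2.INTER_CUBIC)[:,:,::-1]
cv2.imwrite('pics/crop.png',c)
for uv in [(220,107),(229,213),(358,198)]: print('bed',onz(b,*uv,.03))
for uv in [(252,98),(346,88),(354,150),(261,163)]: print('hood',onz(b,*uv,.165))
```

```text
bed [0.86860078 0.18683397 0.03      ]
bed [0.51231893 0.15580899 0.03      ]
bed [ 0.55382716 -0.25914267  0.03      ]
hood [0.84192838 0.06857789 0.165     ]
hood [ 0.86731872 -0.21397702  0.165     ]
hood [ 0.67545748 -0.2304637   0.165     ]
hood [0.64149749 0.04313021 0.165     ]
```

View pics/crop.png

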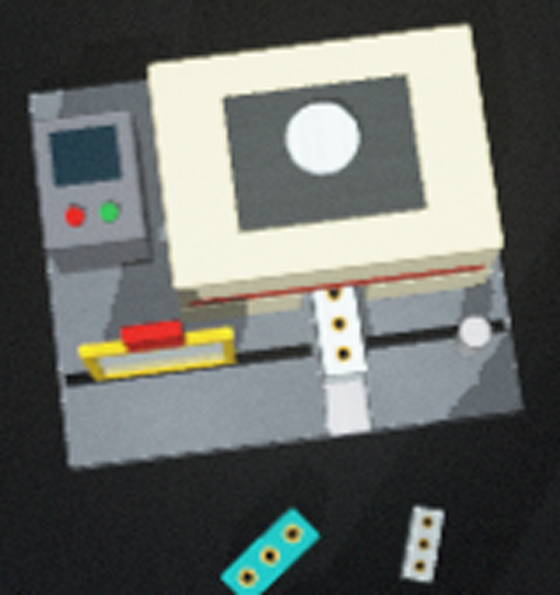

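```bash
cat >> h.py <<'E'
def mw(M,p):
    x,y,t=M;c,s=np.cos(t),np.sin(t);return np.array([x+c*p[0]-s*p[1],y+s*p[0]+c*p[1],p[2]])
def wm(M,p):
    x,y,t=M;c,s=np.cos(t),np.sin(t);d=p[0]-x,p[1]-y;return np.array([c*d[0]+s*d[1],-s*d[0]+c*d[1],p[2]])
E
python3 - <<'E'
from h import *
from scipy.optimize import least_squares
b=snap('top')
U=lambda c:((c[0]+.5)/3.5-.5+210,(c[1]+.5)/3.5-.5+80)
P=[((30,97),(.24,.26,.03)),((70,467),(-.12,.26,.03)),((522,410),(-.12,-.16,.03)),((148,65),(.2,.14,.165)),((468,25),(.2,-.14,.165)),((502,247),(0,-.14,.165)),((175,290),(0,.14,.165))]
f=lambda M:np.concatenate([np.array(pix(b,mw(M,p)))-U(c) for c,p in P])
s=least_squares(f,[.65,-.09,.09]);M=s.x;print(M,np.degrees(M[2]),s.fun.reshape(-1,2).round(2))
np.save('M.npy',M)
for n,c,z in [('tailL',(325,377),.07),('tailR',(367,373),.07),('port1',(343,354),.07),('port2',(339,324),.07),('port3',(334,294),.07),('handL',(122,330),.191),('handR',(183,322),.191),('pin',(475,328),.08)]:
    w=onz(b,*U(c),z);print(n,w.round(4),wm(M,w).round(4))
E
```

```text
[ 0.6585978  -0.090694    0.11030756] 6.320157459113618 [[-0.4  -0.29]
 [-0.24  0.42]
 [ 0.36  0.24]
 [-0.56 -0.21]
 [ 0.52 -0.48]
 [ 0.74  0.27]
 [-0.46 -0.03]]
tailL [ 0.5843 -0.0804  0.07  ] [-0.0727  0.0184  0.07  ]
tailR [ 0.5873 -0.118   0.07  ] [-0.0739 -0.0193  0.07  ]
port1 [ 0.605 -0.097  0.07 ] [-0.054  -0.0003  0.07  ]
port2 [ 0.6326 -0.094   0.07  ] [-0.0263 -0.0004  0.07  ]
port3 [ 0.6603 -0.0901  0.07  ] [0.0017 0.0004 0.07  ]
handL [0.6039 0.089  0.191 ] [-0.0346  0.1846  0.191 ]
handR [0.6097 0.039  0.191 ] [-0.0343  0.1343  0.191 ]
pin [ 0.6244 -0.2145  0.08  ] [-0.0476 -0.1193  0.08  ]
```

>>> carry_out:
  xyz:
    - [0, 0.05, -0.02]
    - [0, 0.06, -0.02]
    - [0, 0.06, 0]
    - [0, 0.06, 0]
    - [0, 0.06, 0]
  twist: [0, 0, 0, 0, 0]
  claw: 0

```text
time_s: 0.88
eef_pos: [0.3608, -0.8376, 0.2655]
tool_rot: [178.9, -0.5, 22.9]
force: [-5.3, -3.4, 1.9]
opening: -0.001
grasp_force: 0.0
```

```bash
python3 -c "
from h import *
o=r.observe();print(o['eef_pos'],np.hypot(*o['eef_pos'][:2]),o['tool_rot'],o['joints'].round(1))"
```

```text
[ 0.3607518  -0.83764504  0.26551741] 0.9120258091486922 [178.8522714   -0.48869269  22.86282968] [ 62.3  63.7  17.4  13.3 -16.5 102.4  -0.9]
```

>>> carry_out:
  xyz:
    - [0, 0.06, 0]
    - [0, 0.06, 0]
    - [0, 0.06, 0]
  twist: [0, 0, 0]

```text
time_s: 1.25
eef_pos: [0.3298, -0.8011, 0.2924]
tool_rot: [-175.2, -0.2, 21.3]
force: [-0.5, -0.5, 0.6]
opening: 0.0
grasp_force: 0.0
```

```bash
python3 -c "
from h import *
o=r.observe();print(o['eef_pos'],np.hypot(*o['eef_pos'][:2]),o['tool_rot'],o['joints'].round(1),o['qvel'].round(1))"
```

```text
[ 0.32977051 -0.80105672  0.29236231] 0.8662796668905914 [-175.18507825   -0.24673687   21.31626231] [ 61.5  66.3  63.4  11.2 -59.5 113.2   3.4] [   0.8    8.2  120.    -6.5 -113.6   29.3   10. ]
```

>>> carry_out:
  xyz:
    - [0, -0.05, 0]
    - [0, -0.05, 0]
    - [0.02, -0.05, -0.02]
    - [0.02, -0.05, -0.02]
    - [0.03, -0.045, -0.02]
  twist: [0, 0, 0, 0, 0]

```text
time_s: 1.88
eef_pos: [0.324, -0.5864, 0.372]
tool_rot: [-175.4, -0.2, 21.2]
force: [1.6, -0.5, 1.5]
opening: 0.006
grasp_force: 0.0
```

```bash
cat > o.py <<'E'
from h import *
from scipy.spatial.transform import Rotation as Ro
o=r.observe();R=Ro.from_euler('xyz',o['tool_rot'],degrees=True).as_matrix();M=np.load('M.npy')
print('t',o['time_s'],'p',o['eef_pos'].round(4),'mach',wm(M,o['eef_pos']).round(4),'rot',o['tool_rot'].round(2),'\nR',R.round(3).tolist(),'\nq',o['joints'].round(1),'F',o['force'].round(2),
 'tilt',np.degrees(np.arccos(-R[2,2])).round(2),'az-mach',np.degrees(np.arctan2(R[1,2],R[0,2])-M[2]).round(1))
E
python3 o.py
```

```text
t 1.875 p [ 0.324  -0.5864  0.372 ] mach [-0.3871 -0.4558  0.372 ] rot [-175.38   -0.24   21.2 ] 
R [[0.932, 0.361, -0.025], [0.362, -0.929, 0.077], [0.004, -0.081, -0.997]] 
q [ 29.8  48.1  76.8  64.9 -45.3 101.7  24.1] F [ 1.61 -0.53  1.5 ] tilt 4.63 az-mach 101.9
```

>>> carry_out:
  xyz:
    - [0.036, -0.037, -0.02]
    - [0.036, -0.037, -0.02]
    - [0.036, -0.037, -0.02]
    - [0.036, -0.037, -0.02]
    - [0.036, -0.037, -0.02]
  twist: [0, 0, 0, 0, 0]

```text
time_s: 2.5
eef_pos: [0.4286, -0.3571, 0.4871]
tool_rot: [-175.4, -0.2, 21.3]
force: [1.1, 0.1, 0.2]
opening: -0.002
grasp_force: 0.0
```

>>> carry_out:
  xyz:
    - [0.036, -0.037, -0.01]
    - [0.036, -0.037, -0.01]
    - [0.036, -0.037, -0.01]
    - [0.036, -0.037, -0.01]
    - [0.036, -0.037, -0.01]
  twist: [0, 0, 0, 0, 0]

```text
time_s: 3.12
eef_pos: [0.5307, -0.1236, 0.5519]
tool_rot: [-175.4, -0.2, 21.3]
force: [1.5, -0.2, -1.0]
opening: 0.002
grasp_force: 0.0
```

```bash
python3 o.py
```

```text
t 3.125 p [ 0.5307 -0.1236  0.5519] mach [-0.1307 -0.0186  0.5519] rot [-1.754e+02 -1.700e-01  2.126e+01] 
R [[0.932, 0.362, -0.026], [0.363, -0.929, 0.076], [0.003, -0.08, -0.997]] 
q [-24.1  32.1  81.   61.2 -36.2 113.6 -27. ] F [ 1.47 -0.19 -1.  ] tilt 4.6 az-mach 102.9
```

>>> carry_out:
  xyz:
    - [0.03, 0.0, -0.05]
    - [0.03, 0.0, -0.05]
    - [0.03, 0.0, -0.05]
    - [0.03, 0.0, -0.05]
  twist: [0, 0, 0, 0]

```text
time_s: 3.62
eef_pos: [0.5609, -0.1307, 0.5329]
tool_rot: [-170.9, 5.8, 22.0]
force: [-0.1, -1.0, -1.0]
opening: -0.001
grasp_force: 0.0
```

```bash
python3 o.py
```

```text
t 3.625 p [ 0.5609 -0.1307  0.5329] mach [-0.1016 -0.029   0.5329] rot [-170.92    5.77   22.02] 
R [[0.922, 0.355, -0.151], [0.373, -0.921, 0.109], [-0.1, -0.157, -0.982]] 
q [  1.9  26.8  20.2  50.8 -12.8 113.8 -51.7] F [-0.1  -0.95 -0.99] tilt 10.74 az-mach 137.9
```

>>> carry_out:
  xyz:
    - [0.03, 0.0, -0.05]
    - [0.03, 0.0, -0.05]
    - [0.03, 0.0, -0.05]
    - [0.03, 0.0, -0.05]
  twist: [0, 0, 0, 0]

```text
time_s: 4.12
eef_pos: [0.6085, -0.0861, 0.6185]
tool_rot: [-176.9, -5.4, 22.8]
force: [0.7, -1.4, -0.8]
opening: 0.001
grasp_force: 0.0
```

```bash
python3 o.py
```

```text
t 4.125 p [ 0.6085 -0.0861  0.6185] mach [-0.0493  0.01    0.6185] rot [-176.94   -5.44   22.82] 
R [[0.918, 0.392, 0.066], [0.386, -0.918, 0.086], [0.095, -0.053, -0.994]] 
q [ 1.000e-01  2.530e+01  1.680e+01  3.880e+01 -1.410e+01  1.138e+02
 -5.790e+01] F [ 0.65 -1.4  -0.83] tilt 6.24 az-mach 46.0
```

>>> carry_out:
  xyz:
    - [0.03, 0.02, -0.05]
    - [0.03, 0.02, -0.05]
    - [0.03, 0.02, -0.05]
    - [0.03, 0.02, -0.05]
  twist: [0, 0, 0, 0]

```text
time_s: 4.62
eef_pos: [0.646, -0.1167, 0.6976]
tool_rot: [176.4, -16.0, 21.8]
force: [-0.1, -0.3, -0.4]
opening: 0.001
grasp_force: 0.0
```

```bash
python3 o.py
```

```text
t 4.625 p [ 0.646  -0.1167  0.6976] mach [-0.0154 -0.0244  0.6976] rot [176.43 -16.02  21.76] 
R [[0.893, 0.354, 0.279], [0.356, -0.933, 0.044], [0.276, 0.06, -0.959]] 
q [  6.6  26.2   7.9  24.4 -10.6 113.9 -61.1] F [-0.07 -0.34 -0.39] tilt 16.4 az-mach 2.7
```

>>> carry_out:
  xyz:
    - [0.035, 0.012, -0.045]
    - [0.035, 0.012, -0.045]
    - [0.035, 0.012, -0.045]
  twist: [0, 0, 0]

```text
time_s: 5.0
eef_pos: [0.6576, -0.1038, 0.7511]
tool_rot: [172.7, -22.5, 22.4]
force: [0.1, 0.4, 0.6]
opening: -0.001
grasp_force: 0.0
```

```bash
python3 o.py
```

```text
t 5.0 p [ 0.6576 -0.1038  0.7511] mach [-0.0024 -0.0129  0.7511] rot [172.69 -22.54  22.43] 
R [[0.854, 0.333, 0.4], [0.352, -0.935, 0.027], [0.383, 0.118, -0.916]] 
q [  4.6  26.4  13.2  16.8 -14.7 113.9 -62.5] F [0.09 0.39 0.59] tilt 23.64 az-mach -2.4
```

>>> carry_out:
  xyz:
    - [0.022, 0.007, -0.053]
    - [0.022, 0.007, -0.053]
    - [0.022, 0.007, -0.053]
  twist: [0, 0, 0]

```text
time_s: 5.38
eef_pos: [0.6086, -0.0928, 0.8229]
tool_rot: [169.1, -28.6, 23.5]
force: [-0.8, -0.3, -0.3]
opening: 0.004
grasp_force: 0.0
```

```bash
python3 o.py
```

```text
t 5.375 p [ 0.6086 -0.0928  0.8229] mach [-0.0499  0.0034  0.8229] rot [169.1  -28.56  23.49] 
R [[0.805, 0.309, 0.506], [0.35, -0.937, 0.014], [0.478, 0.166, -0.862]] 
q [  3.3  20.9  15.3  15.5 -15.7 113.9 -63.3] F [-0.81 -0.34 -0.34] tilt 30.41 az-mach -4.8
```

>>> carry_out:
  xyz:
    - [0, 0, 0]
    - [0, 0, 0]
  twist: [9.6, 9.6]

```text
time_s: 5.62
eef_pos: [0.6087, -0.0928, 0.8228]
tool_rot: [-179.8, -30.4, 1.1]
force: [-0.0, -0.1, 0.0]
opening: 0.004
grasp_force: 0.0
```

```bash
cat > go.py <<'E'
import sys
exec(open('o.py').read())
t=mw(M,[float(v) for v in sys.argv[1:4]])
d=R.T@(t-o['eef_pos']);n=int(np.ceil(np.linalg.norm(d)/float(sys.argv[4])));print('d',d.round(4),'n',n,'row',(d/n).round(4))
c,s=np.cos(M[2]),np.sin(M[2])
print('unit machine x,y,z in tool:',(R.T@[c,s,0]).round(3),(R.T@[-s,c,0]).round(3),R[2].round(3),'Fmach',wm([0,0,M[2]],o['force']).round(2))
E
python3 go.py -.13 0 .12 .055
```

```text
t 5.625 p [ 0.6087 -0.0928  0.8228] mach [-0.0499  0.0034  0.8228] rot [-179.78  -30.39    1.15] 
R [[0.862, 0.022, 0.506], [0.017, -1.0, 0.014], [0.506, -0.003, -0.863]] 
q [  3.   21.   16.3  15.5 -16.4 113.9 -82.7] F [-0.04 -0.06  0.  ] tilt 30.39 az-mach -4.7
d [-0.4241  0.0127  0.5659] n 13 row [-0.0326  0.001   0.0435]
unit machine x,y,z in tool: [ 0.859 -0.088  0.504] [-0.078 -0.996 -0.042] [ 0.506 -0.003 -0.863] Fmach [-0.05 -0.05  0.  ]
```

>>> carry_out:
  xyz:
    - [-0.033, 0.001, 0.043]
    - [-0.033, 0.001, 0.043]
    - [-0.033, 0.001, 0.043]
    - [-0.033, 0.001, 0.043]
    - [-0.033, 0.001, 0.043]
  twist: [0, 0, 0, 0, 0]

```text
time_s: 6.25
eef_pos: [0.5837, -0.095, 0.59]
tool_rot: [-179.7, -30.5, 1.2]
force: [1.1, -0.5, -0.1]
opening: -0.0
grasp_force: 0.0
```

>>> carry_out:
  xyz:
    - [-0.033, 0.001, 0.043]
    - [-0.033, 0.001, 0.043]
    - [-0.033, 0.001, 0.043]
    - [-0.033, 0.001, 0.043]
    - [-0.033, 0.001, 0.043]
  twist: [0, 0, 0, 0, 0]

```text
time_s: 6.88
eef_pos: [0.5508, -0.0999, 0.3214]
tool_rot: [-179.8, -30.5, 1.2]
force: [2.0, 1.6, 0.3]
opening: -0.004
grasp_force: 0.0
```

```bash
python3 go.py -.13 0 .12 .04
```

```text
t 6.875 p [ 0.5508 -0.0999  0.3214] mach [-0.1081  0.0027  0.3214] rot [-179.77  -30.48    1.24] 
R [[0.862, 0.024, 0.507], [0.019, -1.0, 0.015], [0.507, -0.003, -0.862]] 
q [ -7.2   5.4  18.  119.  -17.2  26.9 -65.1] F [1.98 1.56 0.28] tilt 30.48 az-mach -4.6
d [-0.1207  0.0053  0.1626] n 6 row [-0.0201  0.0009  0.0271]
unit machine x,y,z in tool: [ 0.858 -0.086  0.506] [-0.076 -0.996 -0.041] [ 0.507 -0.003 -0.862] Fmach [2.14 1.33 0.28]
```

>>> carry_out:
  xyz:
    - [-0.03, 0.001, 0.04]
    - [-0.03, 0.001, 0.04]
    - [-0.03, 0.001, 0.04]
    - [-0.03, 0.001, 0.04]
  twist: [0, 0, 0, 0]

```text
time_s: 7.38
eef_pos: [0.5379, -0.1087, 0.1713]
tool_rot: [-178.9, -27.6, 1.6]
force: [0.9, 1.6, 1.5]
opening: 0.002
grasp_force: 0.0
```

```bash
python3 go.py -.11 0 .05 .04
```

```text
t 7.375 p [ 0.5379 -0.1087  0.1713] mach [-0.1219 -0.0046  0.1713] rot [-178.91  -27.57    1.59] 
R [[0.886, 0.037, 0.462], [0.025, -0.999, 0.032], [0.463, -0.017, -0.886]] 
q [  7.2  18.2   5.  130.4 -62.3   9.8 -16.7] F [0.9  1.61 1.54] tilt 27.59 az-mach -2.4
d [-0.0459 -0.0034  0.1129] n 4 row [-0.0115 -0.0009  0.0282]
unit machine x,y,z in tool: [ 0.883 -0.074  0.463] [-0.073 -0.997 -0.019] [ 0.463 -0.017 -0.886] Fmach [1.07 1.5  1.54]
```

```bash
python3 go.py -.095 0 .056 .03
```

```text
t 7.375 p [ 0.5379 -0.1087  0.1713] mach [-0.1219 -0.0046  0.1713] rot [-178.91  -27.57    1.59] 
R [[0.886, 0.037, 0.462], [0.025, -0.999, 0.032], [0.463, -0.017, -0.886]] 
q [  7.2  18.2   5.  130.4 -62.3   9.8 -16.7] F [0.9  1.61 1.54] tilt 27.59 az-mach -2.4
d [-0.0299 -0.0046  0.1145] n 4 row [-0.0075 -0.0012  0.0286]
unit machine x,y,z in tool: [ 0.883 -0.074  0.463] [-0.073 -0.997 -0.019] [ 0.463 -0.017 -0.886] Fmach [1.07 1.5  1.54]
```

>>> carry_out:
  xyz:
    - [0.02, -0.005, 0.01]
    - [-0.0106, 0.0, 0.0204]
    - [-0.0106, 0.0, 0.0204]
    - [-0.0106, 0.0, 0.0204]
  twist: [0, 0, 0, 0]

```text
time_s: 7.88
eef_pos: [0.5701, -0.1079, 0.1302]
tool_rot: [-178.0, -24.9, 1.3]
force: [0.2, 0.3, -0.6]
opening: 0.001
grasp_force: 0.0
```

```bash
python3 go.py -.095 0 .056 .03
```

```text
t 7.875 p [ 0.5701 -0.1079  0.1302] mach [-0.0899 -0.0073  0.1302] rot [-178.01  -24.89    1.3 ] 
R [[0.907, 0.037, 0.42], [0.021, -0.999, 0.044], [0.421, -0.032, -0.907]] 
q [  7.4  24.8   4.1 126.5 -62.2   9.9 -17.5] F [ 0.16  0.27 -0.55] tilt 24.96 az-mach -0.3
d [-0.0365 -0.0046  0.0651] n 3 row [-0.0122 -0.0015  0.0217]
unit machine x,y,z in tool: [ 0.904 -0.073  0.422] [-0.079 -0.997 -0.002] [ 0.421 -0.032 -0.907] Fmach [ 0.19  0.25 -0.55]
```

>>> carry_out:
  xyz:
    - [-0.014, -0.003, 0.018]
    - [-0.013, -0.002, 0.018]
    - [-0.012, -0.002, 0.018]
    - [-0.006, 0, 0.01]
  twist: [0, 0, 0, 0]

```text
time_s: 8.38
eef_pos: [0.5693, -0.107, 0.0871]
tool_rot: [-177.0, -21.3, 1.5]
force: [-0.8, 0.2, -0.8]
opening: 0.001
grasp_force: 0.0
```

```bash
python3 go.py -.095 0 .056 .03
```

```text
t 8.375 p [ 0.5693 -0.107   0.0871] mach [-0.0906 -0.0064  0.0871] rot [-177.02  -21.31    1.54] 
R [[0.931, 0.046, 0.361], [0.025, -0.998, 0.062], [0.363, -0.048, -0.93]] 
q [  8.7  29.6   2.7 125.5 -62.2   9.9 -16.8] F [-0.83  0.22 -0.84] tilt 21.51 az-mach 3.4
d [-0.0159 -0.0046  0.0275] n 2 row [-0.008  -0.0023  0.0137]
unit machine x,y,z in tool: [ 0.928 -0.064  0.366] [-0.078 -0.997  0.022] [ 0.363 -0.048 -0.93 ] Fmach [-0.8   0.31 -0.84]
```

>>> carry_out:
  xyz:
    - [-0.012, -0.003, 0.013]
    - [-0.012, -0.003, 0.013]
    - [-0.006, 0, 0.008]
  twist: [0, 0, 0]

```text
time_s: 8.75
eef_pos: [0.5631, -0.1052, 0.065]
tool_rot: [-176.4, -19.3, 1.7]
force: [0.6, -0.3, 0.7]
opening: 0.001
grasp_force: 0.0
```

```bash
python3 go.py -.095 0 .055 .03; python3 -c "
from h import *
snap('scene','s2')
f=cv2.imread('pics/s2.png')[120:310,120:360];cv2.imwrite('pics/s2c.png',cv2.resize(f,None,fx=3,fy=3,interpolation=cv2.INTER_CUBIC))"
```

```text
t 8.75 p [ 0.5631 -0.1052  0.065 ] mach [-0.0966 -0.0039  0.065 ] rot [-176.43  -19.27    1.67] 
R [[0.944, 0.05, 0.328], [0.028, -0.997, 0.072], [0.33, -0.059, -0.942]] 
q [  9.2  31.9   2.1 125.4 -62.2   9.9 -16.5] F [ 0.58 -0.31  0.66] tilt 19.59 az-mach 6.1
d [-0.0021 -0.0033  0.0101] n 1 row [-0.0021 -0.0033  0.0101]
unit machine x,y,z in tool: [ 0.941 -0.06   0.333] [-0.076 -0.996  0.035] [ 0.33  -0.059 -0.942] Fmach [ 0.54 -0.37  0.66]
```

View pics/s2c.png

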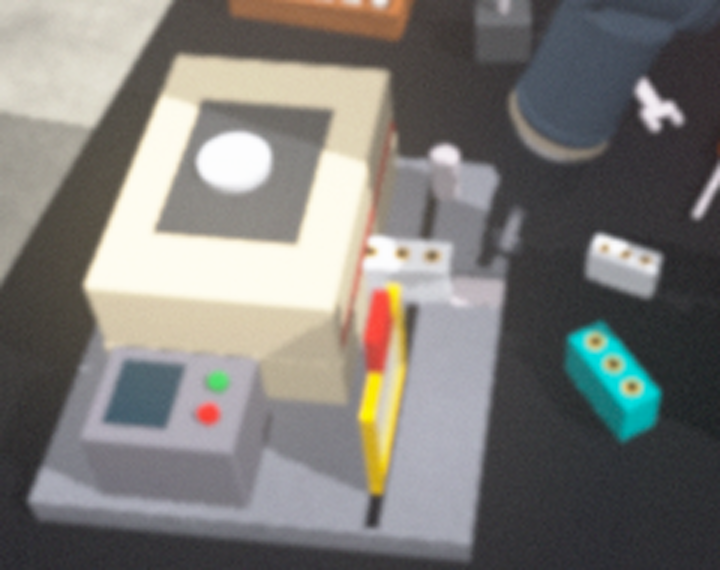

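>>> carry_out:
  xyz:
    - [-0.002, -0.003, 0.01]
    - [0.0075, -0.0005, 0.0027]
    - [0.0075, -0.0005, 0.0027]
    - [0.0075, -0.0005, 0.0027]
    - [0.0075, -0.0005, 0.0027]
  twist: [0, 0, 0, 0, 0]

```text
time_s: 9.43
eef_pos: [0.5988, -0.099, 0.0591]
tool_rot: [-176.3, -18.9, 1.7]
force: [-3.1, -0.1, 2.2]
opening: 0.002
grasp_force: 1.5
```

```bash
python3 go.py -.06 0 .055 .03
```

```text
t 9.425 p [ 0.5988 -0.099   0.0591] mach [-0.0603 -0.0017  0.0591] rot [-176.34  -18.93    1.7 ] 
R [[0.945, 0.05, 0.322], [0.028, -0.997, 0.073], [0.324, -0.06, -0.944]] 
q [  3.8  34.5   8.  120.7 -59.6  13.7 -20.9] F [-3.14 -0.14  2.24] tilt 19.27 az-mach 6.5
d [-0.0011 -0.0014  0.004 ] n 1 row [-0.0011 -0.0014  0.004 ]
unit machine x,y,z in tool: [ 0.943 -0.06   0.328] [-0.076 -0.996  0.038] [ 0.324 -0.06  -0.944] Fmach [-3.13  0.21  2.24]
```

>>> carry_out:
  xyz:
    - [0.0025, -0.0002, 0.002]
    - [0.0025, -0.0002, 0.002]
    - [0.0025, -0.0002, 0.002]
    - [0.0025, -0.0002, 0.002]
    - [0.0028, -0.0002, 0.001]
  twist: [0, 0, 0, 0, 0]

```text
time_s: 10.05
eef_pos: [0.6134, -0.0972, 0.0546]
tool_rot: [-176.3, -18.9, 1.7]
force: [-3.3, -0.6, 1.4]
opening: 0.001
grasp_force: 1.4
```

>>> carry_out:
  xyz:
    - [0.0028, -0.0002, 0.001]
    - [0.0028, -0.0002, 0.001]
    - [0.0028, -0.0002, 0.001]
  twist: [0, 0, 0]

```text
time_s: 10.42
eef_pos: [0.6224, -0.0961, 0.0546]
tool_rot: [-176.3, -18.9, 1.7]
force: [-1.8, -0.3, 0.9]
opening: -0.001
grasp_force: 1.3
```

```bash
python3 go.py -.06 0 .055 .03
```

```text
t 10.425 p [ 0.6224 -0.0961  0.0546] mach [-0.0366 -0.0014  0.0546] rot [-176.34  -18.94    1.69] 
R [[0.945, 0.05, 0.322], [0.028, -0.997, 0.073], [0.325, -0.06, -0.944]] 
q [  1.5  36.2  10.4 117.7 -58.5  15.5 -23.3] F [-1.84 -0.29  0.91] tilt 19.27 az-mach 6.5
d [-0.0221  0.     -0.008 ] n 1 row [-0.0221  0.     -0.008 ]
unit machine x,y,z in tool: [ 0.943 -0.06   0.328] [-0.076 -0.996  0.037] [ 0.325 -0.06  -0.944] Fmach [-1.87 -0.09  0.91]
```

>>> carry_out:
  xyz:
    - [0.0019, -0.0001, 0.0007]
    - [0.0019, -0.0001, 0.0007]
  twist: [0, 0]

```text
time_s: 10.68
eef_pos: [0.6264, -0.0957, 0.0546]
tool_rot: [-176.3, -18.9, 1.7]
force: [-3.4, -0.9, 1.5]
opening: -0.001
grasp_force: 1.4
```

>>> carry_out:
  xyz:
    - [0.0019, -0.0001, 0.0007]
    - [0.0019, -0.0001, 0.0007]
  twist: [0, 0]

```text
time_s: 10.92
eef_pos: [0.6304, -0.0953, 0.0545]
tool_rot: [-176.3, -18.9, 1.7]
force: [-3.3, -0.6, 2.9]
opening: 0.003
grasp_force: 1.5
```

>>> carry_out:
  xyz:
    - [0.0019, -0.0001, 0.0007]
    - [0.0019, -0.0001, 0.0007]
  twist: [0, 0]

```text
time_s: 11.18
eef_pos: [0.6345, -0.0949, 0.0544]
tool_rot: [-176.3, -18.9, 1.7]
force: [-3.2, 0.3, 2.2]
opening: -0.001
grasp_force: 1.6
```

```bash
python3 go.py -.06 0 .055 .03;  python3 -c "
from h import *
snap('scene','s3')
f=cv2.imread('pics/s3.png')[140:270,180:340];cv2.imwrite('pics/s3c.png',cv2.resize(f,None,fx=4.5,fy=4.5,interpolation=cv2.INTER_CUBIC))"
```

```text
t 11.175 p [ 0.6345 -0.0949  0.0544] mach [-0.0244 -0.0016  0.0544] rot [-176.34  -18.94    1.68] 
R [[0.945, 0.05, 0.322], [0.028, -0.997, 0.073], [0.325, -0.06, -0.944]] 
q [  0.3  37.   12.  116.1 -57.6  16.8 -24.7] F [-3.21  0.33  2.23] tilt 19.28 az-mach 6.5
d [-0.0335  0.0006 -0.0121] n 2 row [-0.0167  0.0003 -0.0061]
unit machine x,y,z in tool: [ 0.943 -0.06   0.328] [-0.076 -0.996  0.037] [ 0.325 -0.06  -0.944] Fmach [-3.16  0.68  2.23]
```

View pics/s3c.png

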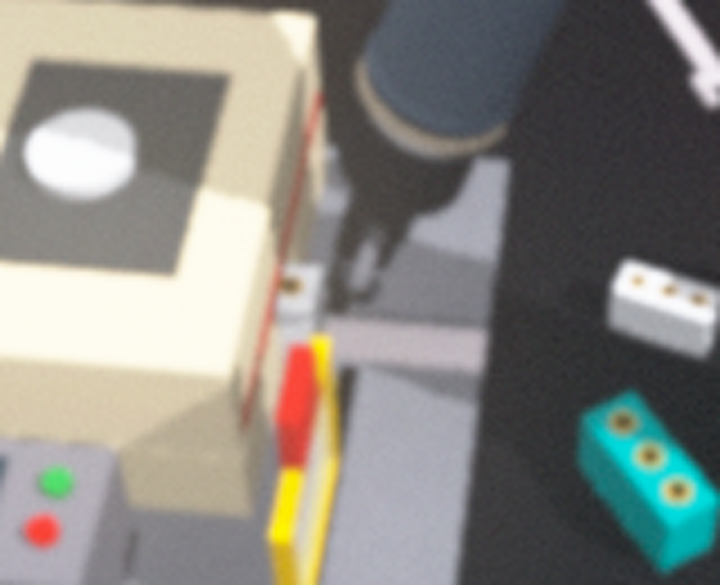

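>>> carry_out:
  xyz:
    - [0.0019, -0.0001, 0.0007]
    - [0.0019, -0.0001, 0.0007]
  twist: [0, 0]

```text
time_s: 11.48
eef_pos: [0.6363, -0.0947, 0.0539]
tool_rot: [-176.3, -18.8, 1.6]
force: [-19.1, -2.6, 12.3]
opening: 0.005
grasp_force: 9.4
```

>>> carry_out:
  xyz:
    - [0.0014, -0.0001, 0.0005]
    - [0.0014, -0.0001, 0.0005]
  twist: [0, 0]

```text
time_s: 11.72
eef_pos: [0.6365, -0.0947, 0.0536]
tool_rot: [-176.2, -18.6, 1.6]
force: [-32.5, -2.7, 27.3]
opening: -0.0
grasp_force: 16.1
```

```bash
python3 go.py -.06 0 .055 .03;python3 -c "
from h import *
M=np.load('M.npy');b=snap('top','t3');a=snap('scene')
print(wm(M,onz(a,251.6,199.6,.07)))
f=cv2.imread('pics/t3.png')[130:230,260:360];cv2.imwrite('pics/t3c.png',cv2.resize(f,None,fx=5.5,fy=5.5,interpolation=cv2.INTER_CUBIC))"
```

```text
t 11.725 p [ 0.6365 -0.0947  0.0536] mach [-0.0224 -0.0016  0.0536] rot [-176.24  -18.59    1.59] 
R [[0.947, 0.049, 0.316], [0.026, -0.997, 0.074], [0.319, -0.062, -0.946]] 
q [ -0.4  37.3  13.  115.5 -57.1  17.8 -25.6] F [-32.52  -2.72  27.29] tilt 18.95 az-mach 6.9
d [-0.0352  0.0007 -0.0134] n 2 row [-0.0176  0.0003 -0.0067]
unit machine x,y,z in tool: [ 0.945 -0.061  0.322] [-0.078 -0.996  0.039] [ 0.319 -0.062 -0.946] Fmach [-32.62   0.88  27.29]
[-0.01797746 -0.01846872  0.07      ]
```

View pics/t3c.png

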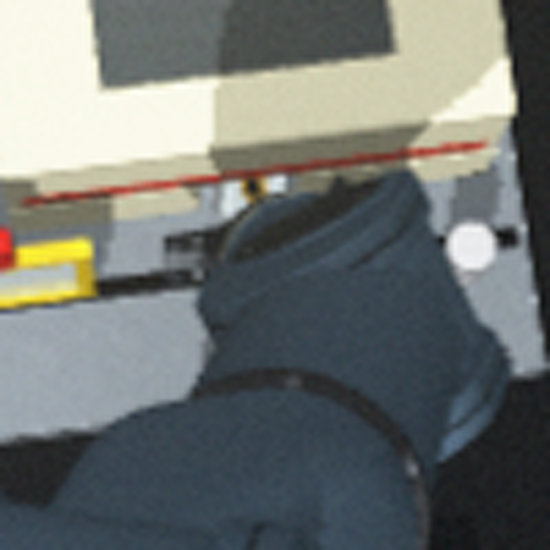

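The force rises on the fingertips at TCP x = −22 mm, so this is the stop. I'm backing off now.

>>> carry_out:
  xyz:
    - [-0.003, 0.0002, -0.001]
    - [-0.005, 0.0003, -0.0017]
    - [-0.01, 0.0006, -0.003]
    - [-0.02, 0.001, -0.007]
    - [-0.02, 0.001, -0.007]
  twist: [0, 0, 0, 0, 0]

```text
time_s: 12.45
eef_pos: [0.5797, -0.1004, 0.054]
tool_rot: [-176.4, -19.0, 1.7]
force: [0.2, 0.7, -0.2]
opening: -0.003
grasp_force: 0.0
```

```bash
python3 go.py -.1 0.0 .25 .05;python3 -c "
from h import *
snap('scene','s4')
f=cv2.imread('pics/s4.png')[160:260,200:320];cv2.imwrite('pics/s4c.png',cv2.resize(f,None,fx=6,fy=6,interpolation=cv2.INTER_CUBIC))"
```

```text
t 12.45 p [ 0.5797 -0.1004  0.054 ] mach [-0.0795 -0.0009  0.054 ] rot [-176.37  -18.96    1.71] 
R [[0.945, 0.05, 0.322], [0.028, -0.997, 0.073], [0.325, -0.06, -0.944]] 
q [  8.1  33.8   2.4 123.4 -60.8   9.9 -18.7] F [ 0.17  0.69 -0.21] tilt 19.3 az-mach 6.4
d [ 0.0443 -0.0114 -0.1917] n 4 row [ 0.0111 -0.0029 -0.0479]
unit machine x,y,z in tool: [ 0.943 -0.06   0.328] [-0.076 -0.996  0.037] [ 0.325 -0.06  -0.944] Fmach [ 0.24  0.67 -0.21]
```

View pics/s4c.png

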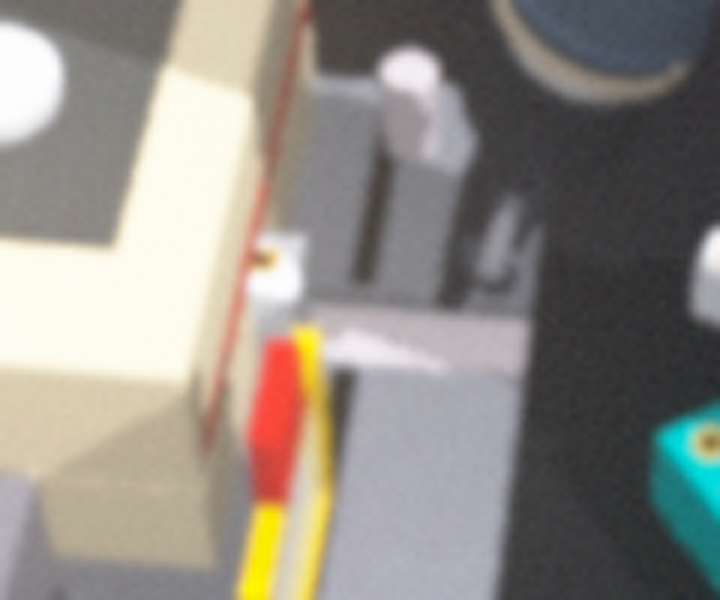

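>>> carry_out:
  xyz:
    - [0.011, -0.003, -0.048]
    - [0.011, -0.003, -0.048]
    - [0.011, -0.003, -0.048]
    - [0.011, -0.003, -0.048]
    - [0, -0.05, 0]
  twist: [0, 0, 0, 0, 0]

```text
time_s: 13.12
eef_pos: [0.5591, -0.0551, 0.2576]
tool_rot: [-176.4, -19.4, 1.3]
force: [1.1, 1.1, -0.3]
opening: -0.0
grasp_force: 0.0
```

```bash
python3 go.py -.05 0.235 .25 .05
```

```text
t 13.125 p [ 0.5591 -0.0551  0.2576] mach [-0.095   0.0464  0.2576] rot [-176.44  -19.42    1.34] 
R [[0.943, 0.044, 0.33], [0.022, -0.997, 0.07], [0.332, -0.059, -0.941]] 
q [-26.1  16.5  39.7 115.4 -30.8  37.  -54.8] F [ 1.1   1.05 -0.26] tilt 19.73 az-mach 5.6
d [ 0.0243 -0.1904  0.0285] n 4 row [ 0.0061 -0.0476  0.0071]
unit machine x,y,z in tool: [ 0.94  -0.066  0.336] [-0.082 -0.996  0.033] [ 0.332 -0.059 -0.941] Fmach [ 1.21  0.93 -0.26]
```

>>> carry_out:
  xyz:
    - [0.006, -0.0475, 0.007]
    - [0.006, -0.0475, 0.007]
    - [0.006, -0.0475, 0.007]
    - [0.006, -0.0475, 0.007]
  twist: [0, 0, 0, 0]

```text
time_s: 13.62
eef_pos: [0.5794, 0.1426, 0.2463]
tool_rot: [-176.3, -19.0, 1.7]
force: [0.9, -0.5, -0.4]
opening: 0.002
grasp_force: 0.0
```

```bash
python3 go.py -.043 0.235 .166 .04
```

```text
t 13.625 p [0.5794 0.1426 0.2463] mach [-0.053   0.2406  0.2463] rot [-176.3   -19.      1.69] 
R [[0.945, 0.05, 0.323], [0.028, -0.997, 0.074], [0.326, -0.061, -0.944]] 
q [-50.7  21.1  43.1 112.6 -26.3  34.5 -80.2] F [ 0.95 -0.52 -0.36] tilt 19.34 az-mach 6.6
d [-0.0162  0.0099  0.0788] n 3 row [-0.0054  0.0033  0.0263]
unit machine x,y,z in tool: [ 0.942 -0.06   0.329] [-0.076 -0.996  0.038] [ 0.326 -0.061 -0.944] Fmach [ 0.88 -0.62 -0.36]
```

>>> carry_out:
  xyz:
    - [-0.0055, 0.002, 0.0263]
    - [-0.0055, 0.002, 0.0263]
    - [-0.0055, 0.002, 0.0263]
    - [0.001, 0.0125, 0]
    - [0.001, 0.0125, 0]
  twist: [0, 0, 0, 0, 0]

```text
time_s: 14.25
eef_pos: [0.5931, 0.1139, 0.1659]
tool_rot: [-176.3, -19.0, 1.6]
force: [-0.9, -0.1, -0.2]
opening: 0.005
grasp_force: 0.0
```

```bash
python3 go.py -.043 0.1 .168 .015
```

```text
t 14.25 p [0.5931 0.1139 0.1659] mach [-0.0426  0.2106  0.1659] rot [-176.34  -19.01    1.64] 
R [[0.945, 0.049, 0.323], [0.027, -0.997, 0.073], [0.326, -0.06, -0.944]] 
q [-37.7  26.3  31.2 117.6 -36.   23.8 -68. ] F [-0.93 -0.14 -0.22] tilt 19.35 az-mach 6.4
d [ 0.0089  0.1101 -0.0062] n 8 row [ 0.0011  0.0138 -0.0008]
unit machine x,y,z in tool: [ 0.942 -0.061  0.329] [-0.077 -0.996  0.037] [ 0.326 -0.06  -0.944] Fmach [-0.94 -0.04 -0.22]
```

Next I push the handle toward −y.

>>> carry_out:
  xyz:
    - [0.001, 0.012, -0.0005]
    - [0.001, 0.012, -0.0005]
    - [0.001, 0.012, -0.0005]
    - [0.001, 0.012, -0.0005]
    - [0.001, 0.012, -0.0005]
  twist: [0, 0, 0, 0, 0]

```text
time_s: 14.88
eef_pos: [0.5994, 0.0547, 0.1653]
tool_rot: [-176.3, -18.9, 1.7]
force: [0.5, 2.4, 1.7]
opening: -0.0
grasp_force: 0.9
```

>>> carry_out:
  xyz:
    - [0.001, 0.012, -0.0005]
    - [0.001, 0.012, -0.0005]
    - [0.001, 0.012, -0.0005]
    - [0.001, 0.012, -0.0005]
  twist: [0, 0, 0, 0]

```text
time_s: 15.38
eef_pos: [0.6047, 0.0067, 0.1654]
tool_rot: [-176.3, -18.9, 1.7]
force: [-1.3, 1.2, 1.5]
opening: -0.003
grasp_force: 1.0
```

```bash
python3 go.py -.043 0.05 .168 .012
```

```text
t 15.375 p [0.6047 0.0067 0.1654] mach [-0.0428  0.1027  0.1654] rot [-176.34  -18.91    1.68] 
R [[0.946, 0.05, 0.321], [0.028, -0.997, 0.073], [0.324, -0.06, -0.944]] 
q [-21.2  25.6  25.7 116.9 -37.8  25.3 -54.8] F [-1.27  1.16  1.53] tilt 19.25 az-mach 6.5
d [ 0.0047  0.0524 -0.0045] n 5 row [ 0.0009  0.0105 -0.0009]
unit machine x,y,z in tool: [ 0.943 -0.06   0.328] [-0.077 -0.996  0.038] [ 0.324 -0.06  -0.944] Fmach [-1.13  1.3   1.53]
```

>>> carry_out:
  xyz:
    - [0.001, 0.0105, -0.0005]
    - [0.001, 0.0105, -0.0005]
    - [0.001, 0.0105, -0.0005]
    - [0.001, 0.0105, -0.0005]
    - [0.0005, 0.005, 0]
  twist: [0, 0, 0, 0, 0]

```text
time_s: 16.0
eef_pos: [0.611, -0.0404, 0.1661]
tool_rot: [-176.4, -19.0, 1.6]
force: [-1.0, 1.1, 0.6]
opening: 0.004
grasp_force: 0.9
```

```bash
python3 go.py -.043 0.05 .168 .012
```

```text
t 16.0 p [ 0.611  -0.0404  0.1661] mach [-0.0418  0.0552  0.1661] rot [-176.36  -18.95    1.64] 
R [[0.945, 0.049, 0.322], [0.027, -0.997, 0.073], [0.325, -0.06, -0.944]] 
q [-14.4  26.1  24.  115.4 -38.4  26.8 -49.5] F [-1.05  1.12  0.57] tilt 19.29 az-mach 6.4
d [-0.0001  0.0052 -0.0023] n 1 row [-0.0001  0.0052 -0.0023]
unit machine x,y,z in tool: [ 0.943 -0.061  0.328] [-0.077 -0.996  0.037] [ 0.325 -0.06  -0.944] Fmach [-0.92  1.23  0.57]
```

Shut is expected near y ≈ 0.040, so I take small steps from here and check each one.

>>> carry_out:
  xyz:
    - [0.0003, 0.004, 0]
    - [0.0003, 0.003, 0]
    - [0.0002, 0.003, 0]
  twist: [0, 0, 0]

```text
time_s: 16.38
eef_pos: [0.6123, -0.0492, 0.1658]
tool_rot: [-176.3, -19.0, 1.7]
force: [-1.2, 2.3, 0.8]
opening: -0.002
grasp_force: 0.9
```

>>> carry_out:
  xyz:
    - [0.0002, 0.002, 0]
    - [0.0002, 0.002, 0]
  twist: [0, 0]

```text
time_s: 16.62
eef_pos: [0.6128, -0.0532, 0.1657]
tool_rot: [-176.3, -19.0, 1.7]
force: [-1.7, 1.1, 2.1]
opening: 0.004
grasp_force: 0.9
```

>>> carry_out:
  xyz:
    - [0.0002, 0.002, 0]
    - [0.0002, 0.002, 0]
  twist: [0, 0]

```text
time_s: 16.88
eef_pos: [0.6133, -0.0571, 0.1655]
tool_rot: [-176.3, -18.9, 1.7]
force: [-2.0, 5.5, 4.2]
opening: -0.002
grasp_force: 3.3
```

>>> carry_out:
  xyz:
    - [0.0001, 0.001, 0]
  twist: [0]

```text
time_s: 17.0
eef_pos: [0.6133, -0.0571, 0.1655]
tool_rot: [-176.3, -18.9, 1.7]
force: [-3.3, 5.8, 5.0]
opening: -0.003
grasp_force: 3.5
```

```bash
python3 go.py -.043 0.1 .168 .02
```

```text
t 17.0 p [ 0.6133 -0.0571  0.1655] mach [-0.0413  0.0384  0.1655] rot [-176.25  -18.91    1.73] 
R [[0.946, 0.051, 0.321], [0.029, -0.997, 0.075], [0.324, -0.062, -0.944]] 
q [-11.8  26.4  23.2 114.7 -38.7  27.6 -47.4] F [-3.28  5.84  5.01] tilt 19.27 az-mach 6.8
d [-0.0054 -0.0615 -0.0005] n 4 row [-0.0014 -0.0154 -0.0001]
unit machine x,y,z in tool: [ 0.943 -0.059  0.328] [-0.076 -0.996  0.039] [ 0.324 -0.062 -0.944] Fmach [-2.62  6.16  5.01]
```

>>> carry_out:
  xyz:
    - [-0.0005, -0.005, 0]
    - [-0.0015, -0.02, 0]
    - [-0.002, -0.03, 0]
    - [0.01, -0.01, -0.045]
    - [-0.03, 0, -0.05]
  twist: [0, 0, 0, 0, 0]

```text
time_s: 17.62
eef_pos: [0.5587, -0.0001, 0.2526]
tool_rot: [-176.5, -19.1, 1.8]
force: [-0.6, 0.1, 1.7]
opening: -0.0
grasp_force: 0.0
```

>>> carry_out:
  xyz:
    - [-0.03, 0, -0.04]
    - [-0.03, -0.03, -0.03]
    - [-0.02, -0.04, -0.02]
    - [0, -0.05, 0]
    - [0, 0, 0]
  twist: [0, 0, 0, 0, 0]

```text
time_s: 18.25
eef_pos: [0.4491, 0.1098, 0.3163]
tool_rot: [-176.2, -19.0, 2.0]
force: [1.1, -0.6, -0.9]
opening: -0.003
grasp_force: 0.0
```

```bash
python3 -c "
from h import *
b=snap('top','t5');a=snap('scene','s5');M=np.load('M.npy')
R=lambda n,x0,x1,y0,y1:cv2.resize(cv2.imread(f'pics/{n}.png')[y0:y1,x0:x1],(400,400),interpolation=cv2.INTER_CUBIC)
cv2.imwrite('pics/f5.png',np.hstack([R('t5',240,360,120,240),R('s5',190,310,150,270)]))"; python3 o.py
```

```text
t 18.35 p [0.4492 0.1059 0.3156] mach [-0.1865  0.2184  0.3156] rot [-176.33  -18.85    1.75] 
R [[0.946, 0.051, 0.32], [0.029, -0.997, 0.074], [0.323, -0.061, -0.944]] 
q [ -58.4   -0.9   37.1  121.     5.    40.9 -112.2] F [-0.41  0.02  0.2 ] tilt 19.19 az-mach 6.7
```

View pics/f5.png

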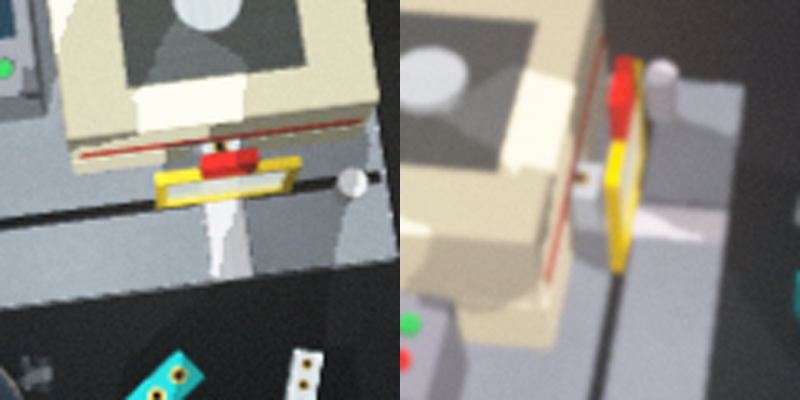

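The guard is centred across the mouth (left crop, about (230,180)). The block sits behind it (right crop, about (590,190)), the pin hasn't moved and the arm is clear, so I'm handing in.

```bash
python3 -c "
from cell import r
print(r.close_job())"
```

```text
the job is handed in; nothing more can be done
None
```

The block is home against its hidden stop and the guard is fully shut, handed in at about 18 s; however, the final press on the stop reached about 33 N sideways (about 42 N in all) before I backed off, firmer than the gentle touch you asked for.

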